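# Clamp a circuit board in its holder with the wing knob

### The arm

A 6-joint arm with a two-finger parallel gripper is mounted at the origin on the work surface. World frame = base frame: x ahead of the robot, y to its left, z up, the work surface at z = 0. Lengths are in mm, angles in rad, forces in N, time in s.
With the tool pointing down it reaches from about 350 to 875 mm from the base axis. Payload 4.2 kg.
Tool frame: the origin (TCP) lies midway between the tips of the shut fingers; the grasp point (between the pads) lies 19 mm behind it; z points along the fingers, y is the line along which they close (so a half turn about z gives the same grasp; the last joint's range is limited). The gripper opens to 85 mm and grips with 20 to 120 N. Pads are 22 mm wide; open, the fingers measure 114 mm over their backs; the gripper's body (76 mm by 85 mm) begins 54 mm behind the grasp point. The pads swing forward as they close: fully open they stand 13 mm farther back than shut.
Start: joints at [1.561, 0.385, 0.008, 0, -1.194, -0.259], TCP at [165.952, 602.544, 231.312] pointing down, gripper open.
Joint ranges: [-3.14, 3.14], [-1.21, 2.06], [-1.07, 1.41], [-3.16, 2.05], [-2.99, -0.16], [-3.1, 3.1]. Speed limits (rad/s): [2.79, 2.79, 3.14, 3.14, 3.14, 3.14].

### API

Orientations are given as a unit quaternion [x, y, z, w].
In Python, from bench import sensors, get_image, camera_params, job_done gives the robot as it stands.
- The arm moves only by the tool servo_tool, never from a script. Its argument "motion" is a list of rows, each an object with "travel": the shift along the tool's x, y, z as a fraction of full scale, a list of three; "rot": the turn, a rotation vector about the tool's x, y, z as a fraction of full scale, a list of three; "hand": the opening, from 0 (shut) to 1 (fully open). In form: [{"travel": [x, y, z], "rot": [wx, wy, wz], "hand": hand}, ...]. A call has 1 to 10 rows; each row shifts and turns the commanded pose from where the row before left it, along the tool's axes as they then stand; what a row does not reach is not made up. Full scale, the value 1, is 25 cm for a shift and 360 degrees for a turn. A row lasts 1/12 s, in which the tool goes at most 41.7 mm and 7.16 degrees, less where a joint would pass 70% of its speed; a pose out of reach is approached as far as the arm can. A call with a number of a shift or a turn outside -1 to 1 is refused whole. A call with a gripper value outside its range is refused whole. The fingers move at their own pace and stop on an object; the grip force is fixed at half the most. Time passes only in rows, so rows that do not move let the fingers close. It gives the time, the measured TCP pose, the force, the opening and the grip force at its end, in the units of the state.
- sensors.read_state(): the state, without advancing time (a new reading comes with each control period).
- get_image(name): name is "side" or "top" or "wrist"; returns (picture, depth): 400x640x3 uint8, red, green, blue; 400x640 float32, mm along the optical axis (not along the pixel's ray), 0 where there is no reading.
- camera_params(name): a dict with "camera_matrix" (3x3 intrinsics, pixels), "R" (3x3) and "t" (3): a world point X has camera coordinates R X + t; the wrist camera has in their place "mount" (4x4, takes a point from camera to tool coordinates, whose origin is the TCP and whose axes are the flange's). Camera axes: x right, y down, z forward; pixel columns grow to the right and rows downward; lengths in mm; the calibration is good to about 2 mm. A picture is of the moment at which its call begins: read the wrist's pose just before it. camera_params takes no time and is no camera call.
- job_done(): hands the job in; it is judged then, once.
The state is a dict: "clock": time; "joints": joint angles; "joint_vel": joint speeds; "joint_efforts": joint torques, N m; "position": TCP position; "ee_rot": TCP orientation; "contact_force": force on the tool from outside, world axes, zero at the start; "wrist_torque": the same for the moment, N m; "gripper_width": finger opening in mm; "grasp_force": force on a finger pad.
Only numpy, scipy, OpenCV 4.12 (cv2) and the standard library are available. Lean on these libraries where they do the work, as an engineer would, in place of code of your own. Each camera call takes 0.05 s, during which the arm holds its last target. There are 200 camera calls.

### The job

Gently slide the loose circuit board along the holder until it is home against the end stop, then turn the winged knob clockwise until the jaw bites and give it about a twentieth of a turn more, so the board is held firmly but not over-tightened. Let go of everything, do not lean on the thin heat shield beside the knob, and leave the bottle, the spool and the screwdriver where they are.

Things in the scene. Friction and masses are not known exactly. Their poses are not given: they have to be found in the camera images.
- holder: grey steel base plate 200x235x12 mm, fixed; origin on the bench, z up; plate x -110..90, y -75..160. The board lies on two ledges along x (y +-26, x -95..50, top z 30) between jaw (+y) and fence (-y). Fence: steel bar, face near y -46 but set anew up to 4 mm either way, not reported. Fence and jaw: x -45..45, z 16..42. Knob on a grey housing (50x44, top z 50) at y 119.
- end_stop: aluminium bar across the holder's +x end, 12x70 mm, top z 45; its face to the board is at x = 60 mm of the holder. The reported frame equals the holder's (origin there, not on the bar). Do not ram the board into it (30 N at most).
- board: loose green board 110(x)x80(y)x4 mm, about 0.18 kg, origin under its centre, axes within 0.01 rad of the holder's. A finned heat sink 40(x)x24(y) mm stands at its centre, 4 to 36 mm above the underside: grasp or push it there, nothing tall within 18 mm of it. Starts 25 to 45 mm short of the stop, 1 to 11 mm play each side. Home, its origin is at x = 5 mm of the holder.
- heatsink_top (a point): centre of the top face of the board's heat sink, 36 mm above the board's underside
- jaw_pad: sprung steel jaw bar 90x10 mm; frame equals the holder's at knob 0, unloaded; face to the board then y = 43.5. Moves to -y of the holder, 7 mm per rad of knob, pushing the board to the fence. From there (the bite) its springs yield and the clamping force grows by about 56 N per rad of knob (8 N/mm). Want about 17 N (10 to 24 allowed); above 36 N the board cracks.
- knob (a joint): wing knob angle (rad), growing clockwise seen from above = tightening. At value q the line of the wings is at 0.5 - q rad (anticlockwise positive) from the holder's +x. Starts at -0.2 to 0.2; bites at about 0.75 to 2; range -1 to 4.5. Stiff: 0.23 Nm friction while turning free (about half of it felt when the hand pauses), plus 0.007 Nm per N of clamping; stays where it is left.
- knob_grip (a point): on the knob's upright axis (holder y 119 mm), 80 mm above the bench, the height to grip. Black plastic: the two wings form one upright flat-sided blade 60 mm long tip to tip, 9 mm thick, z 65 to 91 mm; below it a hub of 22 mm diameter down to z 51. The wing tips pass the heat shield with 6 mm to spare.
- shield: thin aluminium heat shield, upright between jaw and knob: x -43..43 mm of the holder, 3 mm thick, top z 92; its face to the knob is at y 83, 36 mm from the knob's axis. The reported frame equals the holder's. It may not be pressed with more than 5 N: fingers opened wide over the wings would hit it, so open them only as far as needed.
- cleaner: bystander: amber bottle, 48 mm diameter, 115 mm tall, origin under its centre
- screwdriver: bystander: screwdriver about 170 mm long lying on the bench
- solder_spool: bystander: metal solder spool 52 mm diameter, 40 mm tall, origin under its centre
There are look-alikes about, which are no part of the job. What is shaped like the board but blue, brown or yellow is not meant.

How it is judged:
By the outcome, as a careful person would: the job done as asked, in the order asked, and still so for the second after the job is handed in, with the robot touching nothing.
It also fails if it takes over 64 s, if anything falls off the work surface, if the arm or the gripper's body presses on something with over 40 N, if the wrist force passes 120 N, or if a joint passes its speed limit or range.

## Working session

There is one attempt and no reset: what is moved stays moved. The work goes in short steps, Python scripts to look and compute and a tool call to move; the robot and the scene stay as the last step left them, time stands still between calls to the robot, and variables do not carry over. Pictures are saved under pics/ and viewed, at most 10 in all, crops included, and the job is handed in when it is done.

Besides the shell and the picture viewer there is one more tool, called after ">>>" in YAML: its name, and indented under it one key for each argument. servo_tool: Moves the arm, as the interface text tells. Its arguments: {"type":"object","properties":{"motion":{"type":"array"}},"required":["motion"]}

```bash
mkdir -p pics; ls
python3 - <<'E'
from bench import sensors,get_image,camera_params
import cv2,numpy as np
print(sensors.read_state())
for n in ("top","side"):
    im,d=get_image(n); cv2.imwrite(f"pics/{n}0.png",im[:,:,::-1]); np.savez(f"{n}0.npz",im=im,d=d); print(n,camera_params(n))
print(camera_params("wrist"))
E
```

```text
pics
{'clock': 0.0, 'joints': array([ 1.56058348e+00,  3.85563685e-01,  6.63435364e-03, -4.81976040e-04,
       -1.19400622e+00, -2.58616712e-01]), 'joint_vel': array([ 0.00078393, -0.00107847, -0.00041862, -0.00047862,  0.00101333,
        0.00011634]), 'joint_efforts': array([ 2.11373972e-04, -3.92287660e+01,  1.88396770e+01,  4.18592423e+00,
       -4.58639493e-03,  4.32819945e-06]), 'position': array([165.82322675, 601.999039  , 230.22314699]), 'ee_rot': array([ 9.90967416e-01, -1.34098417e-01, -8.97558559e-05,  1.08912084e-03]), 'contact_force': array([-0.06076052,  0.69916449,  0.78699823]), 'wrist_torque': array([ 0.02280241, -0.00616502, -0.02131809]), 'grasp_force': 0.0, 'gripper_width': 85.04265224236855}
top {'camera_matrix': array([[505.51194955,   0.        , 307.35418991],
       [  0.        , 505.51194955, 201.1195427 ],
       [  0.        ,   0.        ,   1.        ]]), 'R': array([[ 0.01974591, -0.99970572,  0.01409135],
       [-0.99277911, -0.02127315, -0.11805548],
       [ 0.11832051, -0.01165849, -0.99290701]]), 't': array([  -8.89693896,  564.71168786, 1319.
[... 223 characters left out ...]
3054, -0.00622626],
       [-0.46292754, -0.42977049, -0.77523894],
       [ 0.56141166,  0.53465046, -0.63163741]]), 't': array([-385.54163922,  344.53584011,  696.1886823 ])}
{'camera_matrix': array([[336.16469561,   0.        , 320.73914035],
       [  0.        , 336.16469561, 196.17979703],
       [  0.        ,   0.        ,   1.        ]]), 'mount': array([[ 1.15562953e-03, -9.66148644e-01, -2.57983453e-01,
         6.53894791e+01],
       [ 9.99998990e-01,  1.33004697e-03, -5.01562083e-04,
        -3.38388077e-02],
       [ 8.27713637e-04, -2.57982613e-01,  9.66149205e-01,
        -1.43369521e+02],
       [ 0.00000000e+00,  0.00000000e+00,  0.00000000e+00,
         1.00000000e+00]])}
```

View pics/top0.png

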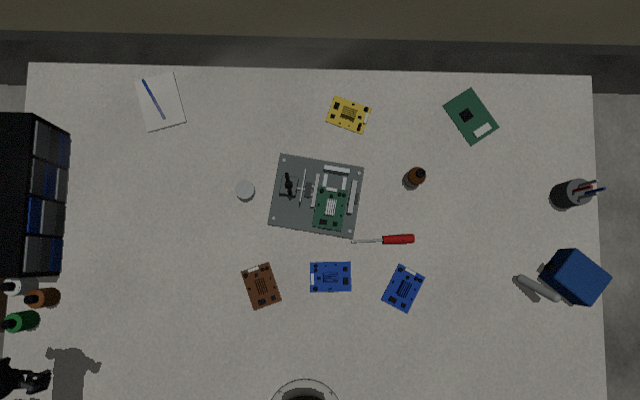

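View pics/side0.png

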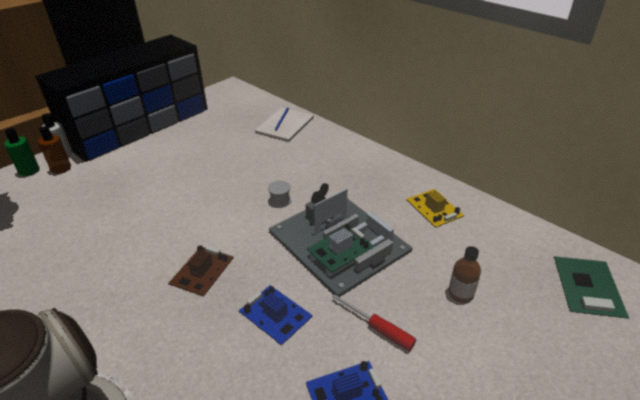

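The top view shows the holder (plate corners about (281,153), (365,165), (355,238), (268,225)). The knob is at (288,186), the green board at (330,207), the end stop at (337,168), the spool at (245,189), the bottle at (414,177) and the screwdriver at (385,240).

```bash
cat > h.py <<'E'
import numpy as np,cv2
from bench import sensors,get_image,camera_params
from scipy.spatial.transform import Rotation as Ro
def cam(name,st=None):
    p=camera_params(name);K=p["camera_matrix"]
    if name!="wrist": R=p["R"];return K,R.T,-R.T@p["t"]
    st=st or sensors.read_state();Rt=Ro.from_quat(st["ee_rot"]).as_matrix();M=p["mount"]
    return K,Rt@M[:3,:3],Rt@M[:3,3]+st["position"]
def ray(c,uv,z):
    K,R,o=c;uv=np.atleast_2d(np.array(uv,float))
    d=np.c_[uv,np.ones(len(uv))]@np.linalg.inv(K).T@R.T
    return o+d*((z-o[2])/d[:,2])[:,None]
def proj(c,X):
    K,R,o=c;q=(np.atleast_2d(X)-o)@R@K.T;return q[:,:2]/q[:,2:]
E
python3 - <<'E'
from h import *
im=np.load("top0.npz")["im"];c=cam("top")
hsv=cv2.cvtColor(im,cv2.COLOR_RGB2HSV)
g=cv2.cvtColor(im,cv2.COLOR_RGB2GRAY)
m=((g<150)*255).astype(np.uint8)
print(g[180:230:8,260:375:8])
np.set_printoptions(precision=1,suppress=True)
uv=[(281,153),(365,165),(355,238),(268,225)]
P=ray(c,uv,12)[:,:2]; print(P)
H=np.array([(90,160),(90,-75),(-110,-75),(-110,160)],float)
A=cv2.estimateAffinePartial2D(H,P)[0];s=np.hypot(A[0,0],A[1,0]);th=np.arctan2(A[1,0],A[0,0]);print("scale",s,"th",th,"o",A[:,2])
print("board,knob",ray(c,(330,206),60)[0],ray(c,(288,186),85)[0])
x=cv2.resize(im[140:250,250:380],None,fx=5,fy=5,interpolation=2);cv2.imwrite("pics/crop.png",x[:,:,::-1])
E
```

```text
[[128 129  79  75  77  74  76 126 145  75  76  76  95 130 125]
 [132 132  78  75  82 115  48 124  60 130  74  73  82 129 134]
 [132 130  79  55  24 117  45  61  62  25  39  72  51 132 126]
 [130 133  80  78  78  45  80  63  60 115  59  57  56 134 131]
 [132 132  80  76  80  81  78  63  73 142  59 114  81 129 131]
 [131  73  80  81  80  80  80  61  16  60  60  74 119 129 128]
 [136 128 136 137  63  81  82  83  24  61  60  74 132 130 126]]
[[ 698.9   77.5]
 [ 670.6 -153.9]
 [ 469.9 -128.1]
 [ 500.1  107.5]]Traceback (most recent call last):
  File "<stdin>", line 11, in <module>
cv2.error: OpenCV(4.12.0) /io/opencv/modules/calib3d/src/ptsetreg.cpp:1108: error: (-215:Assertion failed) count >= 0 && to.checkVector(2) == count in function 'estimateAffinePartial2D'
```

>>> servo_tool:
  motion:
    - {"travel":[0.116,0.0986,0.016],"rot":[0,0,0],"hand":0.4}
    - {"travel":[0.116,0.0986,0.016],"rot":[0,0,0],"hand":0.4}
    - {"travel":[0.116,0.0986,0.016],"rot":[0,0,0],"hand":0.4}
    - {"travel":[0.116,0.0986,0.016],"rot":[0,0,0],"hand":0.4}
    - {"travel":[0.116,0.0986,0.016],"rot":[0,0,0],"hand":0.4}
    - {"travel":[0.116,0.0986,0.016],"rot":[0,0,0],"hand":0.4}
    - {"travel":[0.116,0.0986,0.016],"rot":[0,0,0],"hand":0.4}
    - {"travel":[0.116,0.0986,0.016],"rot":[0,0,0],"hand":0.4}
    - {"travel":[0.116,0.0986,0.016],"rot":[0,0,0],"hand":0.4}
    - {"travel":[0.116,0.0986,0.016],"rot":[0,0,0],"hand":0.4}

```text
clock: 0.93
position: [380.5, 286.0, 191.0]
ee_rot: [0.991, -0.134, -0.0, 0.0]
contact_force: [1.3, 0.6, -0.5]
gripper_width: 34.0
grasp_force: 0.0
```

>>> servo_tool:
  motion:
    - {"travel":[0.116,0.0986,0.016],"rot":[0,0,0],"hand":0.4}
    - {"travel":[0.116,0.0986,0.016],"rot":[0,0,0],"hand":0.4}
    - {"travel":[0.116,0.0986,0.016],"rot":[0,0,0],"hand":0.4}
    - {"travel":[0.116,0.0986,0.016],"rot":[0,0,0],"hand":0.4}
    - {"travel":[0.116,0.0986,0.016],"rot":[0,0,0],"hand":0.4}
    - {"travel":[0.116,0.0986,0.016],"rot":[0,0,0],"hand":0.4}
    - {"travel":[0.116,0.0986,0.016],"rot":[0,0,0],"hand":0.4}
    - {"travel":[0.116,0.0986,0.016],"rot":[0,0,0],"hand":0.4}
    - {"travel":[0.116,0.0986,0.016],"rot":[0,0,0],"hand":0.4}
    - {"travel":[0.116,0.0986,0.016],"rot":[0,0,0],"hand":0.4}

```text
clock: 1.77
position: [594.7, -28.6, 150.7]
ee_rot: [0.991, -0.134, -0.0, 0.0]
contact_force: [0.4, 1.2, -0.3]
gripper_width: 34.2
grasp_force: 0.0
```

>>> servo_tool:
  motion:
    - {"travel":[0,0,0],"rot":[0,0,-0.011],"hand":0.4}
    - {"travel":[0,0,0],"rot":[0,0,-0.0105],"hand":0.4}
    - {"travel":[0,0,0],"rot":[0,0,0],"hand":0.4}
    - {"travel":[0,0,0],"rot":[0,0,0],"hand":0.4}

```text
clock: 2.1
position: [593.9, -27.0, 150.8]
ee_rot: [0.998, -0.068, -0.001, 0.0]
contact_force: [-0.4, 0.0, 0.6]
gripper_width: 34.5
grasp_force: 0.0
```

Run:
```python
from h import *
import json
np.set_printoptions(precision=4,suppress=True)
s=sensors.read_state();im,d=get_image("wrist");np.savez("w1.npz",im=im,d=d,p=s["position"],q=s["ee_rot"])
for k in("clock","position","ee_rot","joints","contact_force","wrist_torque","gripper_width"):print(k,s[k])
cv2.imwrite("pics/w1.png",im[:,:,::-1])
```

```text
clock 2.1
position [593.8868 -26.9617 150.8318]
ee_rot [ 0.9977 -0.0678 -0.0005  0.0001]
joints [ 0.2267  0.4014 -0.1811 -0.0002 -0.9893  1.2084]
contact_force [-0.3518  0.0357  0.5976]
wrist_torque [0.0486 0.001  0.0333]
gripper_width 34.48784519961152
```

View pics/w1.png

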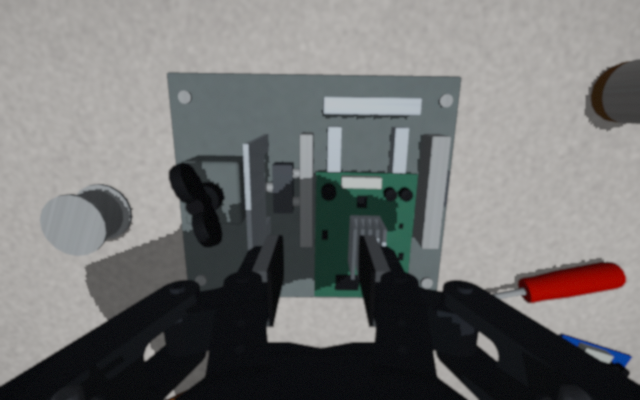

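The wrist view shows the plate's far corners at (168,72) and (461,76), and the end stop at (324–421, 97–115). The jaw is at u≈306, the fence at u≈436, the board spans u 316–415, the heat sink is at (367,230), and the knob blade runs from (182,168) to (210,243).

Run:
```python
from h import *
z=np.load("w1.npz");im=z["im"]
x=cv2.resize(im[60:300,160:470],None,fx=2.5,fy=2.5,interpolation=cv2.INTER_CUBIC);x=np.clip(x*1.6,0,255).astype(np.uint8);cv2.imwrite("pics/w1c.png",x[:,:,::-1])
g=cv2.cvtColor(im,cv2.COLOR_RGB2GRAY)
for r in(160,185,210):print(r,g[r,296:324],g[r,405:452])
print(g[90:122,350],g[90:122,400])
```

```text
160 [106 105 108 121 145 159 164 165 165 164 163 163 164 164 163 152 124  96
  95 104 106 106 107 107 107 107 107 107] [174 152 125 110 107 107 106 106 106 106 105  98  79  61  54  54  53  53
  53  54  52  53  55  58  80 117 143 155 158 158 158 157 157 157 158 158
 159 157 156 156 157 157 151 134 116 111 128]
185 [52 52 54 62 73 80 81 83 82 82 81 82 81 82 81 77 65 55 51 46 43 40 40 40
 39 38 31 25] [ 79  81  83  83  84  84  84  84  84  82  82  75  63  57  53  53  54  54
  54  56  55  62  90 127 148 155 157 157 156 157 158 158 159 159 158 157
 156 156 156 152 133 104  90 112 147 168 175]
210 [54 54 54 59 71 78 81 81 81 80 80 81 81 81 80 74 63 55 52 46 43 39 39 40
 40 43 41 42] [ 83  83  84  84  83  84  82  84  79  69  58  54  53  54  54  55  55  55
  59  78 114 141 153 156 155 156 156 156 157 159 159 159 157 157 157 157
 154 142 125 114 122 148 167 175 177 176 177]
[108 109 108 108 108 110 123 151 176 186 189 190 190 190 190 190 190 190
 190 190 189 187 182 161 122  79  66  81 100 107 107 107] [105 105 106 106 108 108 113 134 161 180 186 188 188 187 186 187 189 189
 188 188 188 187 184 173 144  99  69  80  97 105 107 106]
```

View pics/w1c.png

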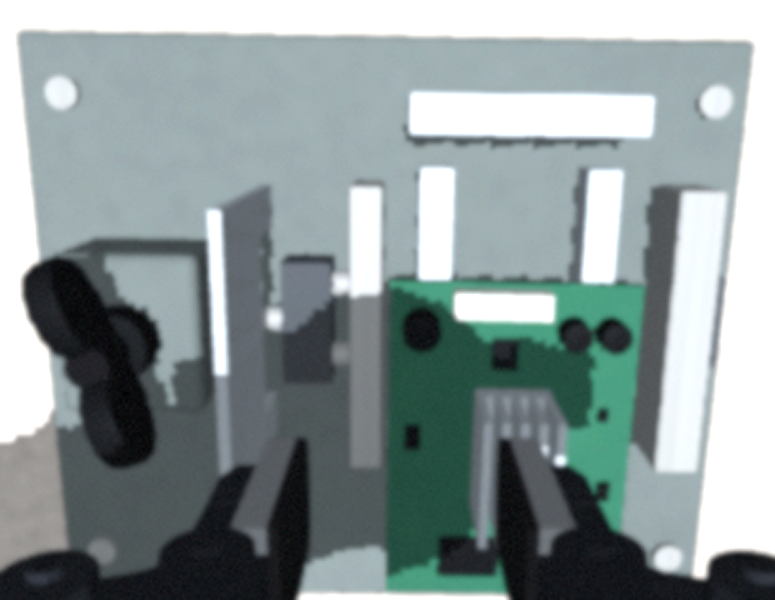

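The crop gives clean edges for the jaw face, fence face, end stop, board sides and knob blade. The board clearly lies against the jaw side and is short of the stop.

Run:
```python
from h import *
np.set_printoptions(precision=3,suppress=True)
z=np.load("w1.npz");im=z["im"];c=cam("wrist",dict(position=z["p"],ee_rot=z["q"]))
jaw=ray(c,[(311.9,160),(311.9,185),(311.8,210)],42)[:,:2]
fen=ray(c,[(429.7,160),(427.4,185),(424.8,210)],42)[:,:2]
stop=ray(c,[(350,113.85),(400,114.35)],45)[:,:2]
a=lambda p:np.arctan2(*(p[0]-p[-1])[::-1])
th=[a(jaw),a(fen),a(stop)+np.pi/2 if 0 else np.arctan2(*(stop[0]-stop[1])[::-1])-np.pi/2]
print("th jaw,fence,stop",th)
cor=ray(c,[(168,72),(461,76)],12)[:,:2];print("plate edge len(235)",np.linalg.norm(cor[0]-cor[1]),"th",np.arctan2(*(cor[0]-cor[1])[::-1])-np.pi/2)
t=np.mean([th[0],th[1],th[2]]);ex=np.array([np.cos(t),np.sin(t)]);ey=np.array([-ex[1],ex[0]])
D=(jaw.mean(0)-fen.mean(0))@ey;print("t",t,"D jaw-fence",D,"dq bite",(D-80)/7)
ox=(stop@ex).mean()-60; oxc=(cor@ex).mean()-90; oy=(cor@ey).mean()-42.5
O=ox*ex+oy*ey;print("ox by stop/plate",ox,oxc,"O",O)
H=lambda P:np.c_[(P[:,:2]-O)@ex,(P[:,:2]-O)@ey]
print("jaw y",H(jaw)[:,1],"fence y",H(fen)[:,1])
hsv=cv2.cvtColor(im,cv2.COLOR_RGB2HSV)
m=((hsv[...,0]>60)&(hsv[...,0]<90)&(hsv[...,1]>90)).astype(np.uint8)*255
m=cv2.morphologyEx(m,cv2.MORPH_OPEN,np.ones((3,3)))
for r in(180,200,220,240):
    u=np.where(m[r,300:440])[0]+300;print(r,u.min(),u.max(),H(ray(c,[(u.min()-.5,r),(u.max()+.5,r)],34)))
for u in(322,335,390,405):
    v=np.where(m[150:250,u])[0]+150;print("top edge",u,v.min(),H(ray(c,[(u,v.min()-.5)],34)))
# knob blade: black blob
g=cv2.cvtColor(im,cv2.COLOR_RGB2GRAY);k=((g<32)*255).astype(np.uint8);k[:155]=0;k[255:]=0;k[:,:160]=0;k[:,228:]=0
n,l,s,ce=cv2.connectedComponentsWithStats(k);i=1+s[1:,4].argmax();print(s[i],ce[i])
pts=np.argwhere(l==i)[:,::-1].astype(float)
W=H(ray(c,pts,85));print("knob ctr",W.mean(0),cv2.minAreaRect(W.astype(np.float32)))
tips=H(ray(c,[(176,168),(212,243)],88));print("tips",tips,np.linalg.norm(tips[0]-tips[1]))
hs=H(ray(c,[(350,216),(383,216),(385,233)],66));print("hs",hs)
```

```text
th jaw,fence,stop [np.float64(-0.1433875067075858), np.float64(-0.14807616459565695), np.float64(-0.14429662363763351)]
plate edge len(235) 231.99837812582152 th -0.1475133555169943
t -0.14525343164695875 D jaw-fence 88.82367074640054 dq bite 1.260524392342934
ox by stop/plate 591.9133582346294 591.5553531968684 O [588.959 -63.258]
jaw y [43.683 43.608 43.609] fence y [-45.207 -45.268 -45.096]
180 317 417 [[  8.656  40.185]
 [  9.515 -39.684]]
200 316 415 [[ -7.78   40.867]
 [ -6.913 -39.476]]
220 316 413 [[-24.74   40.755]
 [-23.875 -39.261]]
240 316 410 [[-42.262  40.639]
 [-41.406 -38.21 ]]
top edge 322 172 [[15.528 35.915]]
top edge 335 173 [[14.84  25.685]]
top edge 390 173 [[ 15.305 -17.554]]
top edge 405 174 [[ 14.632 -29.406]]
[ 171  164   52   83 2470] [199.314 202.972]
knob ctr [  3.46  115.343] ((3.2274169921875, 112.43864440917969), (57.350284576416016, 28.087574005126953), 19.008960723876953)
tips [[ 27.062 126.893]
 [-22.827 108.195]] 53.27804889453904
hs [[-10.402  15.725]
 [-10.147  -7.828]
 [-23.067 -10.033]]
```

>>> servo_tool:
  motion:
    - {"travel":[-0.079,0.071,0],"rot":[0,0,0.0015],"hand":0.4}
    - {"travel":[-0.079,0.071,0],"rot":[0,0,0],"hand":0.4}
    - {"travel":[0,0,0.1],"rot":[0,0,0],"hand":0.4}
    - {"travel":[0,0,0.1],"rot":[0,0,0],"hand":0.4}
    - {"travel":[0,0,0.08],"rot":[0,0,0],"hand":0.4}
    - {"travel":[0,0,0],"rot":[0,0,0],"hand":0.4}
    - {"travel":[0,0,0],"rot":[0,0,0],"hand":0.4}

```text
clock: 2.73
position: [549.7, -56.2, 81.0]
ee_rot: [0.997, -0.071, -0.001, 0.0]
contact_force: [1.6, 0.4, 1.0]
gripper_width: 33.9
grasp_force: 0.0
```

Run:
```python
from h import *
im,d=get_image("wrist");cv2.imwrite("pics/w2.png",np.clip(im*1.5,0,255).astype(np.uint8)[:,:,::-1])
```

```text
(no output)
```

View pics/w2.png

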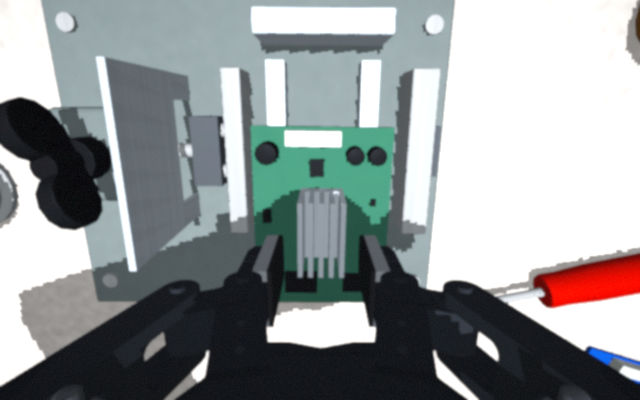

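Lateral alignment is good: the heat sink centre is at u≈321 and the finger midline is at u≈320. Next I go down and grip.

>>> servo_tool:
  motion:
    - {"travel":[0,0,0.07],"rot":[0,0,0],"hand":0.4}
    - {"travel":[0,0,0.07],"rot":[0,0,0],"hand":0.4}
    - {"travel":[0,0,0],"rot":[0,0,0],"hand":0.4}
    - {"travel":[0,0,0],"rot":[0,0,0],"hand":0.35}
    - {"travel":[0,0,0],"rot":[0,0,0],"hand":0.3}
    - {"travel":[0,0,0],"rot":[0,0,0],"hand":0.25}
    - {"travel":[0,0,0],"rot":[0,0,0],"hand":0.2}
    - {"travel":[0,0,0],"rot":[0,0,0],"hand":0.2}
    - {"travel":[0,0,0],"rot":[0,0,0],"hand":0.2}

```text
clock: 3.53
position: [551.7, -56.2, 48.3]
ee_rot: [0.997, -0.071, 0.002, -0.0]
contact_force: [-1.5, 1.2, 6.6]
gripper_width: 22.6
grasp_force: 59.4
```

>>> servo_tool:
  motion:
    - {"travel":[0,0,-0.008],"rot":[0,0,0],"hand":0.2}
    - {"travel":[0.008,0,0],"rot":[0,0,0],"hand":0.2}
    - {"travel":[0.014,0,0],"rot":[0,0,0],"hand":0.2}
    - {"travel":[0.014,0,0],"rot":[0,0,0],"hand":0.2}
    - {"travel":[0.014,0,0],"rot":[0,0,0],"hand":0.2}
    - {"travel":[0.014,0,0],"rot":[0,0,0],"hand":0.2}
    - {"travel":[0.014,0,0],"rot":[0,0,0],"hand":0.2}
    - {"travel":[0.014,0,0],"rot":[0,0,0],"hand":0.2}
    - {"travel":[0.014,0,0],"rot":[0,0,0],"hand":0.2}
    - {"travel":[0.014,0,0],"rot":[0,0,0],"hand":0.2}

```text
clock: 4.37
position: [580.2, -60.9, 48.4]
ee_rot: [0.997, -0.071, -0.0, 0.0]
contact_force: [-2.9, 0.4, 3.5]
gripper_width: 22.6
grasp_force: 59.5
```

>>> servo_tool:
  motion:
    - {"travel":[0.008,0,0],"rot":[0,0,0],"hand":0.2}
    - {"travel":[0,0,0],"rot":[0,0,0],"hand":0.2}
    - {"travel":[0,0,0],"rot":[0,0,0],"hand":0.2}

```text
clock: 4.62
position: [582.7, -61.2, 48.4]
ee_rot: [0.997, -0.071, 0.001, -0.0]
contact_force: [0.4, 0.0, 1.2]
gripper_width: 22.7
grasp_force: 59.2
```

```bash
cat > hf.py <<'E'
from h import *
t=-0.1453;O=np.array([588.96,-63.26]);ex=np.array([np.cos(t),np.sin(t)]);ey=np.array([-ex[1],ex[0]])
H=lambda P:np.c_[(np.atleast_2d(P)[:,:2]-O)@ex,(np.atleast_2d(P)[:,:2]-O)@ey]
def green(r=(70,150)):
    s=sensors.read_state();im,d=get_image("wrist");c=cam("wrist",s);hsv=cv2.cvtColor(im,cv2.COLOR_RGB2HSV)
    m=((hsv[...,0]>60)&(hsv[...,0]<90)&(hsv[...,1]>90)).astype(np.uint8)*255
    return s,im,c,cv2.morphologyEx(m,cv2.MORPH_OPEN,np.ones((3,3)))
E
python3 - <<'E'
from hf import *
np.set_printoptions(precision=2,suppress=True)
s,im,c,m=green();print(s["position"],H(s["position"]),s["contact_force"])
for u in(275,290,350,365):
    v=np.where(m[:,u])[0];print(u,v.min(),H(ray(c,[(u,v.min()-.5)],34)))
E
```

```text
[582.68 -61.16  48.36] [[-6.52  1.17]] [0.42 0.03 1.22]
275 135 [[46.27 22.61]]
290 135 [[46.29 15.66]]
350 136 [[ 45.94 -12.14]]
365 135 [[ 46.42 -19.08]]
```

>>> servo_tool:
  motion:
    - {"travel":[0.008,0,0],"rot":[0,0,0],"hand":0.2}
    - {"travel":[0.008,0,0],"rot":[0,0,0],"hand":0.2}
    - {"travel":[0.008,0,0],"rot":[0,0,0],"hand":0.2}
    - {"travel":[0.008,0,0],"rot":[0,0,0],"hand":0.2}
    - {"travel":[0.006,0,0],"rot":[0,0,0],"hand":0.2}
    - {"travel":[0.004,0,0],"rot":[0,0,0],"hand":0.2}
    - {"travel":[0.002,0,0],"rot":[0,0,0],"hand":0.2}

```text
clock: 5.25
position: [592.8, -62.7, 48.4]
ee_rot: [0.997, -0.072, -0.0, 0.0]
contact_force: [-2.7, -0.1, 4.3]
gripper_width: 22.6
grasp_force: 59.6
```

>>> servo_tool:
  motion:
    - {"travel":[0.002,0,0],"rot":[0,0,0],"hand":0.2}
    - {"travel":[0.002,0,0],"rot":[0,0,0],"hand":0.2}
    - {"travel":[0.002,0,0],"rot":[0,0,0],"hand":0.2}

```text
clock: 5.5
position: [594.2, -62.8, 48.4]
ee_rot: [0.997, -0.071, -0.0, 0.0]
contact_force: [-3.1, 1.0, 4.6]
gripper_width: 22.6
grasp_force: 59.6
```

>>> servo_tool:
  motion:
    - {"travel":[0.002,0,0],"rot":[0,0,0],"hand":0.2}
    - {"travel":[0.002,0,0],"rot":[0,0,0],"hand":0.2}
    - {"travel":[0.002,0,0],"rot":[0,0,0],"hand":0.2}

```text
clock: 5.75
position: [595.7, -63.1, 48.4]
ee_rot: [0.997, -0.072, -0.0, 0.0]
contact_force: [-4.1, 0.9, 5.4]
gripper_width: 22.9
grasp_force: 59.7
```

>>> servo_tool:
  motion:
    - {"travel":[0.002,0,0],"rot":[0,0,0],"hand":0.2}
    - {"travel":[0.002,0,0],"rot":[0,0,0],"hand":0.2}

```text
clock: 5.92
position: [595.8, -63.1, 48.4]
ee_rot: [0.997, -0.072, -0.001, 0.0]
contact_force: [-6.8, 2.4, 7.9]
gripper_width: 22.4
grasp_force: 60.1
```

>>> servo_tool:
  motion:
    - {"travel":[0.002,0,0],"rot":[0,0,0],"hand":0.2}
    - {"travel":[0.002,0,0],"rot":[0,0,0],"hand":0.2}

```text
clock: 6.08
position: [595.9, -63.2, 48.4]
ee_rot: [0.997, -0.072, -0.002, 0.0]
contact_force: [-8.3, 2.9, 9.0]
gripper_width: 22.8
grasp_force: 60.4
```

>>> servo_tool:
  motion:
    - {"travel":[-0.003,0,0],"rot":[0,0,0],"hand":0.2}
    - {"travel":[0,0,0],"rot":[0,0,0],"hand":0.28}
    - {"travel":[0,0,0],"rot":[0,0,0],"hand":0.34}
    - {"travel":[0,0,0],"rot":[0,0,0],"hand":0.4}
    - {"travel":[0,0,0],"rot":[0,0,0],"hand":0.4}
    - {"travel":[0,0,0],"rot":[0,0,0],"hand":0.4}
    - {"travel":[0,0,-0.04],"rot":[0,0,0],"hand":0.4}
    - {"travel":[0,0,-0.06],"rot":[0,0,0],"hand":0.4}
    - {"travel":[0,0,-0.12],"rot":[0,0,0],"hand":0.4}
    - {"travel":[0,0,-0.12],"rot":[0,0,0],"hand":0.4}

```text
clock: 6.92
position: [596.5, -63.4, 134.0]
ee_rot: [0.997, -0.071, -0.001, 0.0]
contact_force: [0.8, -0.1, -1.1]
gripper_width: 34.6
grasp_force: 0.0
```

>>> servo_tool:
  motion:
    - {"travel":[0,-0.1,-0.04],"rot":[0,0,0],"hand":0.4}
    - {"travel":[0,-0.1,0],"rot":[0,0,0],"hand":0.3}
    - {"travel":[0,0,0],"rot":[0,0,0],"hand":0.3}
    - {"travel":[0,0,0],"rot":[0,0,0],"hand":0.3}

```text
clock: 7.25
position: [604.4, -12.7, 144.2]
ee_rot: [0.998, -0.071, 0.001, -0.0]
contact_force: [0.5, -1.0, -0.6]
gripper_width: 25.5
grasp_force: 0.0
```

Run:
```python
from hf import *
np.set_printoptions(precision=2,suppress=True)
s,im,c,m=green();print(s["clock"],s["position"],H(s["position"]),s["contact_force"],s["wrist_torque"])
cv2.imwrite("pics/w3.png",np.clip(im*1.5,0,255).astype(np.uint8)[:,:,::-1])
np.savez("w3.npz",im=im,p=s["position"],q=s["ee_rot"])
pr=lambda x,y,z:proj(c,np.r_[O+x*ex+y*ey,z])[0]
print("proj knob top",pr(0,119,91),"edge home",pr(60,0,34))
for y in(30,15,-10,-20,-30):
    u,v=pr(60,y,34);u=int(round(u));vv=np.where(m[:,u])[0];print(u,vv.min(),H(ray(c,[(u,vv.min()-.5)],34)))
```

```text
7.25 [604.42 -12.72 144.22] [[ 7.98 52.25]] [ 0.52 -1.05 -0.58] [-0.04  0.02 -0.03]
proj knob top [213.44 228.23] edge home [392.03 125.77]
351 128 [[58.58 30.3 ]]
372 143 [[47.64 14.26]]
406 143 [[ 47.78 -11.19]]
419 129 [[ 58.12 -20.1 ]]
433 129 [[ 58.18 -30.46]]
```

View pics/w3.png

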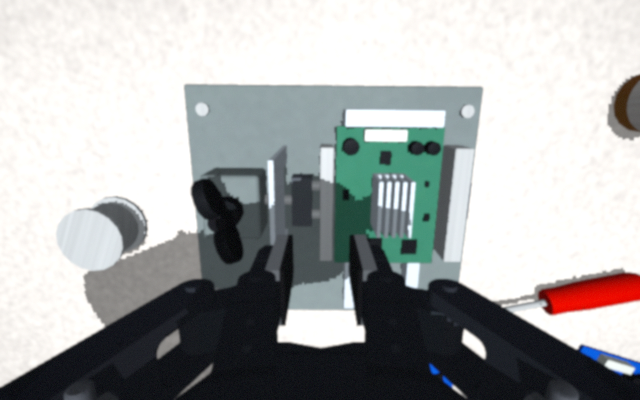

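The board now sits against the stop, its front edge at row 128 where the projected home edge is row 126. Next I go over the knob with the tool turned along the blade.

>>> servo_tool:
  motion:
    - {"travel":[-0.016,-0.134,0],"rot":[0,0,0],"hand":0.3}
    - {"travel":[-0.016,-0.134,0],"rot":[0,0,0],"hand":0.3}
    - {"travel":[0,0,0],"rot":[0,0,-0.017],"hand":0.3}
    - {"travel":[0,0,0],"rot":[0,0,-0.017],"hand":0.3}
    - {"travel":[0,0,0],"rot":[0,0,-0.017],"hand":0.3}
    - {"travel":[0,0,0],"rot":[0,0,-0.017],"hand":0.3}
    - {"travel":[0,0,0],"rot":[0,0,0],"hand":0.3}
    - {"travel":[0,0,0],"rot":[0,0,0],"hand":0.3}

```text
clock: 7.97
position: [605.6, 52.9, 143.1]
ee_rot: [0.99, 0.14, -0.0, 0.0]
contact_force: [-0.1, 0.0, 0.6]
gripper_width: 25.2
grasp_force: 0.0
```

Run:
```python
from hf import *
np.set_printoptions(precision=3,suppress=True)
s,im,c,m=green();print(s["position"],H(s["position"]),2*np.arctan2(s["ee_rot"][1],s["ee_rot"][0])-t,s["wrist_torque"])
print("proj axis z91",proj(c,np.r_[O+119*ey,91]))
g=cv2.cvtColor(im,cv2.COLOR_RGB2GRAY)
x=cv2.resize(im[100:340,200:440],None,fx=2.4,fy=2.4,interpolation=2);cv2.imwrite("pics/w4.png",np.clip(x*2.,0,255).astype(np.uint8)[:,:,::-1])
np.savez("w4.npz",im=im,p=s["position"],q=s["ee_rot"])
k=((g<32)*255).astype(np.uint8)
for v in range(170,260,10):
    u=np.where(k[v,280:360])[0]+280;print(v,u.min() if len(u) else None,u.max() if len(u) else None,len(u))
```

```text
[605.557  52.889 143.055] [[ -0.395 117.328]] 0.4257742391667204 [-0.012  0.011 -0.012]
proj axis z91 [[318.475 215.459]]
170 314 326 13
180 313 326 14
190 306 330 25
200 303 333 31
210 305 330 26
220 311 323 13
230 310 323 14
240 287 354 25
250 285 357 29
```

View pics/w4.png

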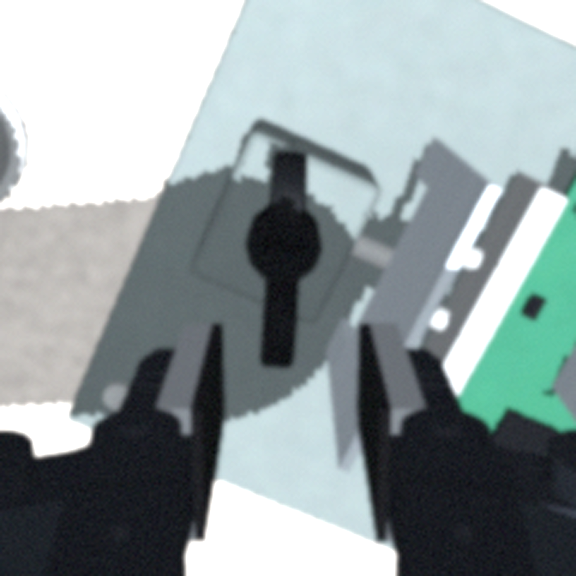

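>>> servo_tool:
  motion:
    - {"travel":[0.004,-0.0056,0.05],"rot":[0,0,0.0084],"hand":0.3}
    - {"travel":[0,0,0.09],"rot":[0,0,0],"hand":0.3}
    - {"travel":[0,0,0.08],"rot":[0,0,0],"hand":0.3}
    - {"travel":[0,0,0.04],"rot":[0,0,0],"hand":0.3}
    - {"travel":[0,0,0.036],"rot":[0,0,0],"hand":0.3}
    - {"travel":[0,0,0],"rot":[0,0,0],"hand":0.3}
    - {"travel":[0,0,0],"rot":[0,0,0],"hand":0.3}

```text
clock: 8.6
position: [606.6, 55.2, 69.5]
ee_rot: [0.993, 0.115, 0.0, 0.0]
contact_force: [0.4, 0.3, 0.1]
gripper_width: 25.7
grasp_force: 0.0
```

>>> servo_tool:
  motion:
    - {"travel":[0,0,0],"rot":[0,0,0],"hand":0.24}
    - {"travel":[0,0,0],"rot":[0,0,0],"hand":0.18}
    - {"travel":[0,0,0],"rot":[0,0,0],"hand":0.12}
    - {"travel":[0,0,0],"rot":[0,0,0],"hand":0.06}
    - {"travel":[0,0,0],"rot":[0,0,0],"hand":0.02}
    - {"travel":[0,0,0],"rot":[0,0,0],"hand":0.02}
    - {"travel":[0,0,0],"rot":[0,0,0],"hand":0.02}

```text
clock: 9.18
position: [606.9, 55.4, 70.5]
ee_rot: [0.993, 0.116, 0.001, 0.0]
contact_force: [-0.6, -0.2, 5.5]
gripper_width: 7.6
grasp_force: 61.0
```

```bash
cat > st.py <<'E'
from hf import *
np.set_printoptions(precision=3,suppress=True)
s=sensors.read_state();yaw=Ro.from_quat(s["ee_rot"]).as_matrix()[:2,0];a=np.arctan2(yaw[1],yaw[0])-t
print(s["clock"],s["position"],H(s["position"]),"q",0.5-a,"F",s["contact_force"],"T",s["wrist_torque"],s["gripper_width"],s["grasp_force"])
E
python3 st.py
```

```text
9.1833 [606.897  55.361  70.479] [[  0.573 119.968]] q 0.1231513871799993 F [-0.573 -0.236  5.457] T [-0.18   0.296 -0.07 ] 7.609348850070331 60.99260687828064
```

>>> servo_tool:
  motion:
    - {"travel":[0,0,-0.006],"rot":[0,0,0],"hand":0.02}
    - {"travel":[0,0,0],"rot":[0,0,0.008],"hand":0.02}
    - {"travel":[0,0,0],"rot":[0,0,0.008],"hand":0.02}
    - {"travel":[0,0,0],"rot":[0,0,0.008],"hand":0.02}
    - {"travel":[0,0,0],"rot":[0,0,0.008],"hand":0.02}
    - {"travel":[0,0,0],"rot":[0,0,0.008],"hand":0.02}
    - {"travel":[0,0,0],"rot":[0,0,0.008],"hand":0.02}
    - {"travel":[0,0,0],"rot":[0,0,0.008],"hand":0.02}

```text
clock: 9.85
position: [606.9, 55.2, 70.5]
ee_rot: [0.998, -0.061, 0.001, 0.0]
contact_force: [1.6, -2.1, -0.9]
gripper_width: 7.6
grasp_force: 60.1
```

```bash
python3 st.py
```

```text
9.85 [606.85   55.178  70.522] [[  0.553 119.781]] q 0.47636172551443123 F [ 1.594 -2.064 -0.94 ] T [-0.527 -0.638  0.248] 7.604630412335986 60.12378215789795
```

>>> servo_tool:
  motion:
    - {"travel":[0,0,0],"rot":[0,0,0.008],"hand":0.02}
    - {"travel":[0,0,0],"rot":[0,0,0.008],"hand":0.02}
    - {"travel":[0,0,0],"rot":[0,0,0.008],"hand":0.02}
    - {"travel":[0,0,0],"rot":[0,0,0.008],"hand":0.02}
    - {"travel":[0,0,0],"rot":[0,0,0.004],"hand":0.02}
    - {"travel":[0,0,0],"rot":[0,0,0.004],"hand":0.02}
    - {"travel":[0,0,0],"rot":[0,0,0.004],"hand":0.02}

```text
clock: 10.43
position: [606.8, 55.0, 70.6]
ee_rot: [0.98, -0.197, 0.001, 0.0]
contact_force: [2.7, -1.9, -0.3]
gripper_width: 7.8
grasp_force: 60.1
```

```bash
python3 st.py
```

```text
10.4333 [606.85   55.034  70.57 ] [[  0.574 119.638]] q 0.7515469722396874 F [ 2.745 -1.9   -0.265] T [-0.633 -0.654  0.267] 7.76405168292379 60.09070873260498
```

>>> servo_tool:
  motion:
    - {"travel":[0,0,0],"rot":[0,0,0.004],"hand":0.02}
    - {"travel":[0,0,0],"rot":[0,0,0.004],"hand":0.02}
    - {"travel":[0,0,0],"rot":[0,0,0.004],"hand":0.02}
    - {"travel":[0,0,0],"rot":[0,0,0.004],"hand":0.02}
    - {"travel":[0,0,0],"rot":[0,0,0.004],"hand":0.02}
    - {"travel":[0,0,0],"rot":[0,0,0.004],"hand":0.02}

```text
clock: 10.93
position: [606.8, 54.9, 70.5]
ee_rot: [0.963, -0.27, 0.0, 0.0]
contact_force: [1.8, -2.1, -1.2]
gripper_width: 8.0
grasp_force: 60.1
```

```bash
python3 st.py
```

```text
10.9333 [606.814  54.931  70.534] [[  0.553 119.531]] q 0.9024235152104922 F [ 1.802 -2.14  -1.156] T [-0.663 -0.591  0.252] 7.9703092230519434 60.10545015335083
```

>>> servo_tool:
  motion:
    - {"travel":[0,0,0],"rot":[0,0,0.004],"hand":0.02}
    - {"travel":[0,0,0],"rot":[0,0,0.004],"hand":0.02}
    - {"travel":[0,0,0],"rot":[0,0,0.004],"hand":0.02}
    - {"travel":[0,0,0],"rot":[0,0,0.004],"hand":0.02}
    - {"travel":[0,0,0],"rot":[0,0,0.004],"hand":0.02}
    - {"travel":[0,0,0],"rot":[0,0,0.004],"hand":0.02}

```text
clock: 11.43
position: [606.7, 54.9, 70.5]
ee_rot: [0.94, -0.342, 0.0, 0.0]
contact_force: [2.0, -3.6, -0.4]
gripper_width: 7.4
grasp_force: 60.1
```

```bash
python3 st.py
```

```text
11.4333 [606.727  54.916  70.511] [[  0.469 119.503]] q 1.0531323163250152 F [ 2.047 -3.577 -0.378] T [-0.724 -0.613  0.26 ] 7.383190879045165 60.11926889419556
```

>>> servo_tool:
  motion:
    - {"travel":[0,0,0],"rot":[0,0,0.004],"hand":0.02}
    - {"travel":[0,0,0],"rot":[0,0,0.004],"hand":0.02}
    - {"travel":[0,0,0],"rot":[0,0,0.004],"hand":0.02}
    - {"travel":[0,0,0],"rot":[0,0,0.004],"hand":0.02}

```text
clock: 11.77
position: [606.7, 54.8, 70.5]
ee_rot: [0.921, -0.389, 0.0, 0.0]
contact_force: [1.6, -2.7, -1.4]
gripper_width: 7.8
grasp_force: 60.1
```

```bash
python3 st.py
```

```text
11.7667 [606.703  54.824  70.531] [[  0.458 119.409]] q 1.1537840079280297 F [ 1.633 -2.714 -1.446] T [-0.798 -0.579  0.239] 7.823176011704746 60.130698680877686
```

>>> servo_tool:
  motion:
    - {"travel":[0,0,0],"rot":[0,0,0.004],"hand":0.02}
    - {"travel":[0,0,0],"rot":[0,0,0.004],"hand":0.02}
    - {"travel":[0,0,0],"rot":[0,0,0.004],"hand":0.02}
    - {"travel":[0,0,0],"rot":[0,0,0.004],"hand":0.02}

```text
clock: 12.1
position: [606.7, 54.8, 70.5]
ee_rot: [0.901, -0.435, 0.0, 0.0]
contact_force: [2.2, -3.2, -0.1]
gripper_width: 7.6
grasp_force: 60.1
```

```bash
python3 st.py
```

```text
12.1 [606.657  54.806  70.54 ] [[  0.415 119.384]] q 1.2543291793396565 F [ 2.178 -3.249 -0.074] T [-0.848 -0.594  0.207] 7.565973296733485 60.142714977264404
```

>>> servo_tool:
  motion:
    - {"travel":[0,0,0],"rot":[0,0,0.004],"hand":0.02}
    - {"travel":[0,0,0],"rot":[0,0,0.004],"hand":0.02}
    - {"travel":[0,0,0],"rot":[0,0,0.004],"hand":0.02}
    - {"travel":[0,0,0],"rot":[0,0,0.004],"hand":0.02}

```text
clock: 12.43
position: [606.6, 54.8, 70.5]
ee_rot: [0.878, -0.48, 0.0, 0.0]
contact_force: [2.0, -2.7, 0.3]
gripper_width: 7.9
grasp_force: 60.2
```

```bash
python3 st.py
```

```text
12.4333 [606.627  54.764  70.53 ] [[  0.392 119.339]] q 1.3548735011584303 F [ 2.027 -2.745  0.301] T [-0.855 -0.577  0.224] 7.917271287013611 60.15572905540466
```

>>> servo_tool:
  motion:
    - {"travel":[0,0,0],"rot":[0,0,0.004],"hand":0.02}
    - {"travel":[0,0,0],"rot":[0,0,0.004],"hand":0.02}
    - {"travel":[0,0,0],"rot":[0,0,0.004],"hand":0.02}
    - {"travel":[0,0,0],"rot":[0,0,0.004],"hand":0.02}

```text
clock: 12.77
position: [606.6, 54.8, 70.5]
ee_rot: [0.852, -0.523, 0.0, 0.0]
contact_force: [0.5, -1.7, -0.0]
gripper_width: 7.7
grasp_force: 60.2
```

```bash
python3 st.py
python3 - <<'E'
from hf import *
s,im,c,m=green()
cv2.imwrite("pics/w5.png",np.clip(im*1.5,0,255).astype(np.uint8)[:,:,::-1]);np.savez("w5.npz",im=im,p=s["position"],q=s["ee_rot"])
E
```

```text
12.7667 [606.584  54.762  70.541] [[  0.349 119.33 ]] q 1.4552911241178976 F [ 0.521 -1.727 -0.049] T [-0.845 -0.556  0.334] 7.677457661602795 60.20461320877075
```

View pics/w5.png

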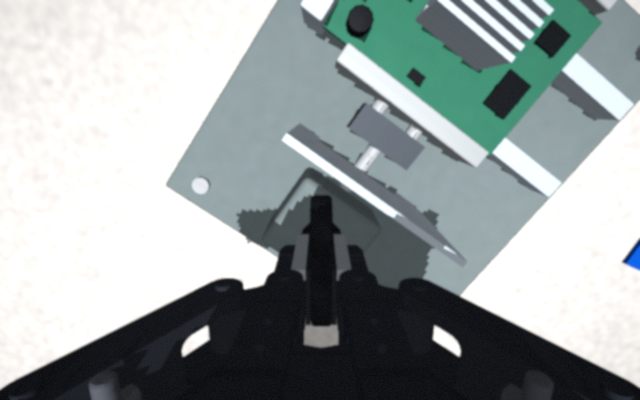

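The jaw (edge from (340,58) to (480,160)) is now against the board edge, and torque has begun to rise near q≈1.4. I continue in small steps.

>>> servo_tool:
  motion:
    - {"travel":[0,0,0],"rot":[0,0,0.004],"hand":0.02}
    - {"travel":[0,0,0],"rot":[0,0,0.004],"hand":0.02}

```text
clock: 12.98
position: [606.5, 54.7, 70.5]
ee_rot: [0.839, -0.544, 0.0, 0.0]
contact_force: [1.8, -3.1, -0.5]
gripper_width: 7.6
grasp_force: 60.1
```

```bash
python3 st.py
```

```text
12.9833 [606.536  54.746  70.528] [[  0.304 119.307]] q 1.505189253090206 F [ 1.824 -3.113 -0.455] T [-0.987 -0.608  0.283] 7.577994527596345 60.083277225494385
```

>>> servo_tool:
  motion:
    - {"travel":[0,0,0],"rot":[0,0,0.004],"hand":0.02}
    - {"travel":[0,0,0],"rot":[0,0,0.004],"hand":0.02}

```text
clock: 13.15
position: [606.5, 54.7, 70.5]
ee_rot: [0.825, -0.565, 0.0, 0.0]
contact_force: [1.5, -3.2, -0.7]
gripper_width: 7.9
grasp_force: 60.2
```

```bash
python3 st.py
```

```text
13.15 [606.511  54.709  70.538] [[  0.285 119.267]] q 1.5554672220284353 F [ 1.47  -3.162 -0.697] T [-0.966 -0.647  0.322] 7.893781382140436 60.1760333776474
```

>>> servo_tool:
  motion:
    - {"travel":[0,0,0],"rot":[0,0,0.004],"hand":0.02}
    - {"travel":[0,0,0],"rot":[0,0,0.004],"hand":0.02}

```text
clock: 13.32
position: [606.5, 54.7, 70.5]
ee_rot: [0.811, -0.585, 0.0, 0.0]
contact_force: [1.8, -2.8, -0.6]
gripper_width: 7.4
grasp_force: 60.2
```

```bash
python3 st.py
```

```text
13.3167 [606.491  54.704  70.536] [[  0.267 119.259]] q 1.6055740359334096 F [ 1.753 -2.806 -0.575] T [-1.028 -0.494  0.345] 7.4259273134003845 60.1933228969574
```

>>> servo_tool:
  motion:
    - {"travel":[0,0,0],"rot":[0,0,0.004],"hand":0.02}
    - {"travel":[0,0,0],"rot":[0,0,0.004],"hand":0.02}

```text
clock: 13.48
position: [606.5, 54.7, 70.5]
ee_rot: [0.796, -0.606, 0.0, 0.0]
contact_force: [2.1, -2.6, 0.3]
gripper_width: 7.4
grasp_force: 60.2
```

```bash
python3 st.py
```

```text
13.4833 [606.458  54.713  70.544] [[  0.233 119.264]] q 1.655769046213507 F [ 2.057 -2.599  0.313] T [-0.989 -0.606  0.289] 7.376615629945785 60.20915508270264
```

>>> servo_tool:
  motion:
    - {"travel":[0,0,0],"rot":[0,0,0.003],"hand":0.02}
    - {"travel":[0,0,0],"rot":[0,0,0.0025],"hand":0.02}

```text
clock: 13.65
position: [606.4, 54.8, 70.5]
ee_rot: [0.785, -0.62, 0.0, 0.0]
contact_force: [3.1, -3.7, -0.9]
gripper_width: 7.5
grasp_force: 60.1
```

```bash
python3 st.py
```

```text
13.65 [606.425  54.775  70.534] [[  0.191 119.32 ]] q 1.6909871695234215 F [ 3.063 -3.655 -0.92 ] T [-1.426 -0.758  0.349] 7.461376818944166 60.10347068309784
```

>>> servo_tool:
  motion:
    - {"travel":[0,0,0],"rot":[0,0,0],"hand":0.02}
    - {"travel":[0,0,0],"rot":[0,0,0],"hand":0.1}
    - {"travel":[0,0,0],"rot":[0,0,0],"hand":0.2}
    - {"travel":[0,0,0],"rot":[0,0,0],"hand":0.28}
    - {"travel":[0,0,0],"rot":[0,0,0],"hand":0.28}
    - {"travel":[0,0,0],"rot":[0,0,0],"hand":0.28}

```text
clock: 14.15
position: [606.1, 55.8, 70.8]
ee_rot: [0.785, -0.62, -0.0, -0.0]
contact_force: [0.9, 1.0, -0.2]
gripper_width: 23.6
grasp_force: 0.0
```

>>> servo_tool:
  motion:
    - {"travel":[0,0,-0.04],"rot":[0,0,0],"hand":0.28}
    - {"travel":[0,0,-0.08],"rot":[0,0,0],"hand":0.28}
    - {"travel":[0,0,-0.12],"rot":[0,0,0],"hand":0.28}
    - {"travel":[0,0,-0.08],"rot":[0,0,0],"hand":0.28}
    - {"travel":[0,0,0],"rot":[0,0,0],"hand":0.28}
    - {"travel":[0,0,0],"rot":[0,0,0],"hand":0.28}

```text
clock: 14.65
position: [607.0, 55.8, 153.1]
ee_rot: [0.785, -0.62, 0.001, -0.002]
contact_force: [-0.1, 0.0, -0.8]
gripper_width: 23.7
grasp_force: 0.0
```

```bash
python3 st.py
python3 - <<'E'
from hf import *
np.set_printoptions(precision=3,suppress=True)
s,im,c,m=green()
cv2.imwrite("pics/w6.png",np.clip(im*1.5,0,255).astype(np.uint8)[:,:,::-1])
k=((cv2.cvtColor(im,cv2.COLOR_RGB2GRAY)<32)*255).astype(np.uint8)
mid=[]
for v in list(range(165,182,4))+list(range(215,238,4)):
    u=np.where(k[v,290:350])[0]+290
    if len(u): print(v,u.min(),u.max()); mid.append(((u.min()+u.max())/2,v)) if len(u)<20 else 0
P=H(ray(c,mid,91));print("blade q",0.5-np.arctan(np.polyfit(P[:,0],P[:,1],1)[0]) if np.ptp(P[:,0])>np.ptp(P[:,1]) else 0.5+np.pi/2-np.arctan(-np.polyfit(P[:,1],P[:,0],1)[0])-0*1,P)
E
```

```text
14.65 [607.027  55.801 153.075] [[  0.638 120.423]] q 1.691014284079799 F [-0.094  0.004 -0.776] T [ 0.01   0.053 -0.009] 23.68614060451556 0.0
165 317 334
169 317 345
173 317 329
177 317 329
181 316 329
215 316 329
219 316 329
223 316 329
227 317 329
231 318 329
235 318 349
blade q 1.6917841652084435 [[  9.544  91.553]
 [  5.445  92.603]
 [  9.101  96.785]
 [  8.155  99.136]
 [  7.493 101.618]
 [ -0.843 122.351]
 [ -1.855 124.866]
 [ -2.872 127.397]
 [ -4.198 129.824]
 [ -5.532 132.267]
 [-12.627 132.407]]
```

View pics/w6.png

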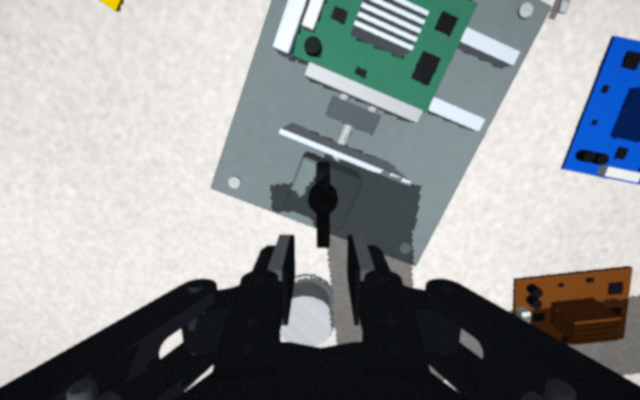

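The blade stays upright in the image (u≈323 at both ends), so the knob was left at q≈1.69. The board is against the stop and the jaw, and the gripper is clear at z 153.

```bash
python3 -c "
from bench import job_done;print(job_done())"
```

```text
the job is handed in; nothing more can be done
None
```

I handed the job in at about 15 s. The board is against the end stop. The knob was left about 0.3 rad past the bite, which I estimated at q ≈ 1.38 from the camera and the torque; that is about 17 N by calculation, as the clamping force itself can't be read. The gripper is clear of everything.

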